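# Zero the console and hold the sprung travel sensor at its length mark

## Robot

A 6-joint arm with a two-finger parallel gripper is mounted at the origin on the work surface. World frame = base frame: x ahead of the robot, y to its left, z up, the work surface at z = 0. Lengths are in m, angles in rad, forces in N, time in s.
With the tool pointing down it reaches from about 0.325 to 0.9 m from the base axis. Payload 6.1 kg.
Tool frame: the origin (TCP) lies on the front face of the gripper's body, between the roots of the fingers; the fingertips stand 73 mm ahead of it and the grasp point (between the pads) lies 54 mm ahead of it; z points along the fingers, y is the direction in which the jaws open and shut (so a half turn about z gives the same grasp; the last joint's range is limited). The gripper opens to 85 mm and grips with 20 to 120 N. Pads are 22 mm wide; open, the fingers measure 114 mm over their backs; the gripper's body (76 mm by 85 mm) begins 54 mm behind the grasp point. The pads swing forward as they close: fully open they stand 13 mm farther back than shut.
Start: joints at [1.202, 0.22, 1.526, -0, 1.395, -0.126], TCP at [0.15, 0.607, 0.304] pointing down, gripper open.
Joint ranges: [-2.98, 2.98], [-0.91, 2.08], [0.09, 2.57], [-1.24, 4.39], [0.2, 2.65], [-2.68, 2.68]. Speed limits (rad/s): [2.57, 2.57, 3.01, 3.14, 3.14, 3.14].

## Interface

Orientations are given as a 3x3 rotation matrix whose columns are the frame's x, y, z axes.
In Python, from bench import sensors, imaging, finish_job gives the robot as it stands. The module is installed in compiled form; this text tells all that it offers.
- The arm moves only by the shell command python3 -m crank 'ROWS' [FORCE]. ROWS is JSON, a list of rows, each an object with "dp": the shift along the world's x, y, z in mm, a list of three; "rot": the turn, a rotation vector about the world's x, y, z in degrees, a list of three; "jaw": the finger opening in mm, from 0 to 85.4. In form: [{"dp": [dx, dy, dz], "rot": [wx, wy, wz], "jaw": jaw}, ...]. A call has 1 to 5 rows; each row shifts and turns the commanded pose from where the row before left it; what a row does not reach is not made up. A row lasts 1/10 s, in which the tool goes at most 50 mm and 8.59 degrees, less where a joint would pass 70% of its speed; a pose out of reach is approached as far as the arm can. A call is refused whole if a number of a shift passes 50 or a number of a turn 8.59, either way. A call with a gripper value outside its range is refused whole. The fingers move at their own pace and stop on an object; FORCE is the grip in N (left out, the last holds). Time passes only in rows, so rows that do not move let the fingers close. It gives the time, the measured TCP pose, the force and the opening at its end, in the units of the state.
- sensors.get_obs(): the state, without advancing time (a new reading comes with each control period).
- imaging.grab_frame(name): name is "side" or "top"; returns a dict with "img" (400x640x3 uint8, red, green, blue), "intrinsics" (3x3 intrinsics, pixels), "position" and "attitude" of the camera in the world. Camera axes: x right, y down, z forward; pixel columns grow to the right and rows downward; lengths in m; the calibration is good to about 2 mm. A picture is of the moment at which its call begins. There is no depth.
- finish_job(): hands the job in, once; it reports no verdict.
The state is a dict: "t": time; "qpos": joint angles; "joint_vel": joint speeds; "joint_efforts": joint torques, N m; "tcp_pos": TCP position; "eef_rot": TCP orientation; "force": force on the tool from outside, world axes, zero at the start; "moment": the same for the moment, N m; "width": finger opening in m.
Only numpy, scipy, OpenCV 4.12 (cv2) and the standard library are available. Lean on these libraries where they do the work, as an engineer would, in place of code of your own. Each camera call takes 0.05 s, during which the arm holds its last target.

## Task

Take the orange stylus from its stand, press the yellow recessed zero button of the console well down with its tip, and put the stylus back in the stand. Then pull the sensor's sprung telescoping rod out by its black grip until its white disc is level with the red length mark, and finish while holding it still there against the spring for the reading: do not let go. Leave the spray can, screwdriver, screw tray and knob cap where they are.

Things in the scene. Friction and masses are not known exactly. Their poses are not given: they have to be found in the camera images.
- stylus: Loose orange-handled stylus, 50 g, hanging upright in the stand. Origin at the lower tip, z axis up along it. Steel shaft: tip 5 mm across, 6 mm across 12 mm up, widening to 10 mm from 22 to 58 mm; black collar 24 mm across from 58 to 63 mm; orange round handle 14 mm across from 63 to 121 mm.
- stylus_grip (a point): Point on the stylus axis in the handle, 94 mm above the tip (27 mm below the handle's end); a good place to grasp.
- stylus_collar (a point): Centre of the underside of the stylus's black collar, 58 mm above the tip; it rests on the stand's top face when the stylus is stowed.
- stand_hole0 (a point): Centre of the hole's mouth on the top face of the grey stand block (fixed, 60 x 60 x 65 mm high). The hole is upright, 16 mm across with a 2 mm chamfer, and goes right through. Stowed, the stylus hangs in it by its collar, its tip 7 mm above the bench.
- console: Fixed white-topped blue console, 150 x 180 x 60 mm high, flat top; origin at the centre of its underside, z up. Three black knobs (18 mm across, 13 mm high) stand on its top at x -40, y +20; x -40, y +55; x -5, y +55 mm in its frame. The round button well lies at x -35, y -45 mm, framed by an orange ring.
- button_top (a point): Centre of the top face of the yellow zero button: 15 mm across, in an 18 mm round well, its face 8 mm below the console's top when not pressed. It is pressed straight down.
- zero_button (a joint): Travel of the zero button in m: 0 up, 0.005 fully down; it springs back up. It starts to yield at 1.5 N and is fully down at 4.5 N; 3 mm or more counts as well down.
- gauge: Fixed dark blue fixture plate, 330 x 110 x 12 mm, carrying the sensor's level steel tube (32 mm across, axis 75 mm above the bench). Origin on the bench under the tube's mouth; x points from the mouth back into the tube, so the rod pulls out along -x; the plate runs from x = -150 to +180 mm.
- plunger: Sliding rod (10 mm steel, with disc and grip, 80 g); slides only along the gauge's x, does not turn; axes as the gauge's. Origin: centre of its white disc (32 mm across, 4 mm thick, 75 mm above the bench). At rest the disc is at gauge x = -25 mm; it pulls out up to 110 mm more. The spring draws it home with 3 N at rest plus 50 N/m of travel (5.5 N at 50 mm).
- plunger_grip (a point): Middle of the black round grip on the rod's outer end, on the rod's axis, 30 mm out from the disc (plunger x = -30 mm). The grip is 18 mm across and the free length between the disc and the 28 mm end flange is 54 mm. Below it is clear down to the mark and the plate.
- mark: The red length mark: a fixed low red gate across the plate, 10 mm wide along the rod's direction, axes as the gauge's. Origin on the bench under the rod's axis, at the middle of the mark's 10 mm width. Two red posts at y = +50 and -50 mm (8 mm thick) rise to 40 mm above the bench, joined by a 3 mm strip on the plate. It stands 40 to 80 mm out from the disc's rest position.
- spray_can: Bystander: closed upright can, 60 mm across, 150 mm high; origin at the centre of its underside.
- screwdriver: Bystander: screwdriver lying on the bench, 170 mm long.
- screw_tray: Bystander: red open tray with screws, 90 x 70 x 28 mm; origin under its centre.
- knob_cap: Bystander: black knob cap, 26 mm across, 14 mm high; origin under its centre.
Things that resemble listed ones, but are neither listed nor needed, are in the scene too. There is more than one size of the console; the job needs the smallest. There is more than one size of the part that bears stand_hole0; the job needs the larger.

How it is judged:
By the outcome, as a careful person would: the job done as asked, in the order asked, and still so for the second after the job is handed in, while the arm keeps its last pose, push and grip.
It also fails if it takes over 51 s, if anything falls off the work surface, if the arm or the gripper's body presses on something with over 40 N, if the wrist force passes 120 N, or if a joint passes its speed limit or range.

## Working session

There is one attempt and no reset: what is moved stays moved. The work goes in short steps, Python scripts to look and compute and a shell command to move; the robot and the scene stay as the last step left them, time stands still between calls to the robot, and variables do not carry over. Pictures are saved under pics/ and viewed, and the job is handed in when it is done.

```bash
mkdir -p pics; ls
cat > h.py <<'E'
import numpy as np, cv2
from bench import sensors, imaging
def grab(n,fn=None):
    f=imaging.grab_frame(n)
    if fn: cv2.imwrite('pics/'+fn,f['img'][:,:,::-1])
    return f
def ray(f,u,v):
    K=np.array(f['intrinsics']);d=np.linalg.inv(K)@[u,v,1.];R=np.array(f['attitude'])
    return np.array(f['position']),R@d
def onz(f,u,v,z):
    p,d=ray(f,u,v);return p+d*(z-p[2])/d[2]
def proj(f,P):
    K=np.array(f['intrinsics']);c=np.array(f['attitude']).T@(np.array(P)-np.array(f['position']));q=K@c;return q[:2]/q[2]
E
python3 - <<'E'
from h import *
for n in('side','top'):
    f=grab(n,n+'0.png');print(n,f['intrinsics'],f['position'],f['attitude'])
o=sensors.get_obs();print(o)
E
```

```text
pics
side [[498.86055304   0.         320.3681755 ]
 [  0.         498.86055304 203.84953368]
 [  0.           0.           1.        ]] [-8.92291016e-04 -9.58475918e-01  9.23114606e-01] [[ 0.87682269 -0.30191821  0.3742023 ]
 [-0.48064528 -0.52978465  0.69879063]
 [-0.01273098 -0.79257405 -0.60964276]]
top [[406.36939496   0.         319.12701712]
 [  0.         406.36939496 199.63403619]
 [  0.           0.           1.        ]] [0.38224664 0.02617779 1.51266061] [[-0.02435023 -0.99625387  0.08297767]
 [-0.9996662   0.02354845 -0.0106278 ]
 [ 0.00863399 -0.08320876 -0.99649473]]
{'t': 0.1, 'qpos': array([ 1.20192385e+00,  2.21158286e-01,  1.52750655e+00, -4.95835094e-06,
        1.39473040e+00, -1.26072078e-01]), 'joint_vel': array([ 8.87311843e-04, -2.47794289e-03, -2.30465189e-03,  7.24957629e-05,
        1.49985314e-03, -4.17369262e-04]), 'joint_efforts': array([ 1.50763546e-03, -4.98243499e+01, -3.90542829e+01, -2.17729921e-04,
        5.66355942e-03, -1.21653053e-05]), 'tcp_pos': array([0.15009559, 0.60626702, 0.30289649]), 'eef_rot': array([[-9.70668643e-01,  2.40420401e-01, -6.45395324e-04],
       [ 2.40421165e-01,  9.70667209e-01, -1.68309704e-03],
       [ 2.21813214e-04, -1.78889621e-03, -9.99998375e-01]]), 'force': array([-0.94534202,  0.10147326, -1.60362345]), 'moment': array([-0.00780275,  0.01890959,  0.02429901]), 'width': 0.08537934291310859}
```

View pics/side0.png

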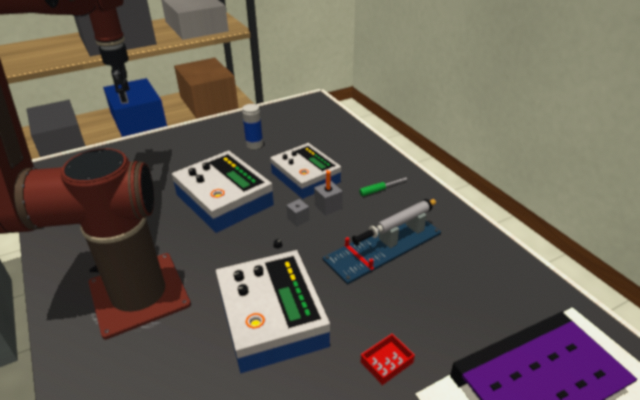

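View pics/top0.png

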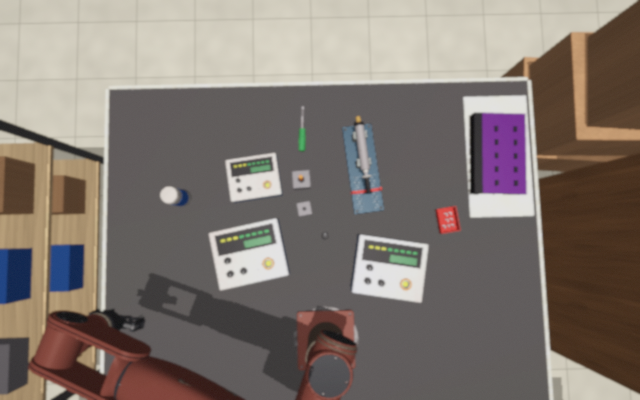

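The side view shows three consoles, at px (306,165), (222,188) and (272,308). It shows two stand blocks: one at (328,195) holding the orange stylus, and a smaller one at (298,211). The rod and mark are at about (360,245). In the top view the consoles are at (253,177), (248,254) and (390,268), and the stands at (301,179) and (304,208). By size I'd choose the console at (253,177) and the stand at (301,179). Next I'll check both in close crops.

Run:
```python
from h import *
a=cv2.imread('pics/top0.png');b=cv2.imread('pics/side0.png')
cv2.imwrite('pics/c1.png',cv2.resize(a[100:220,215:395],None,fx=4.4,fy=4.4,interpolation=cv2.INTER_CUBIC))
cv2.imwrite('pics/c2.png',cv2.resize(b[130:290,260:450],None,fx=3.7,fy=3.7,interpolation=cv2.INTER_CUBIC))
```

```text
(no output)
```

View pics/c1.png

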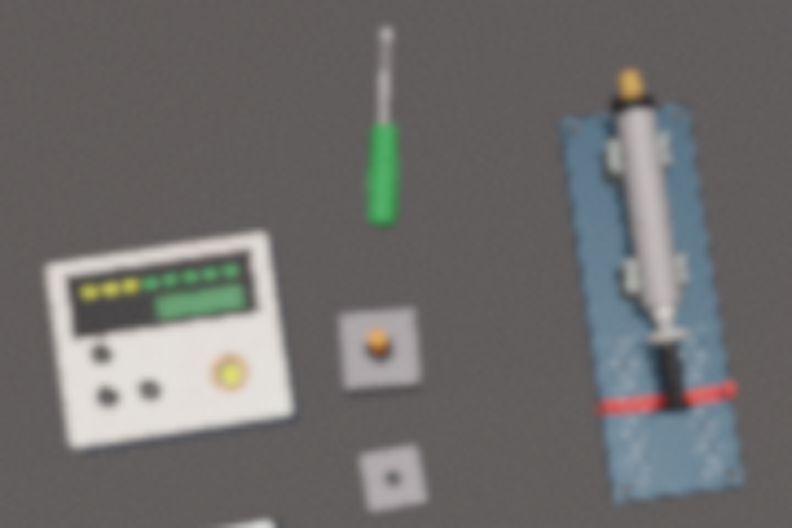

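View pics/c2.png

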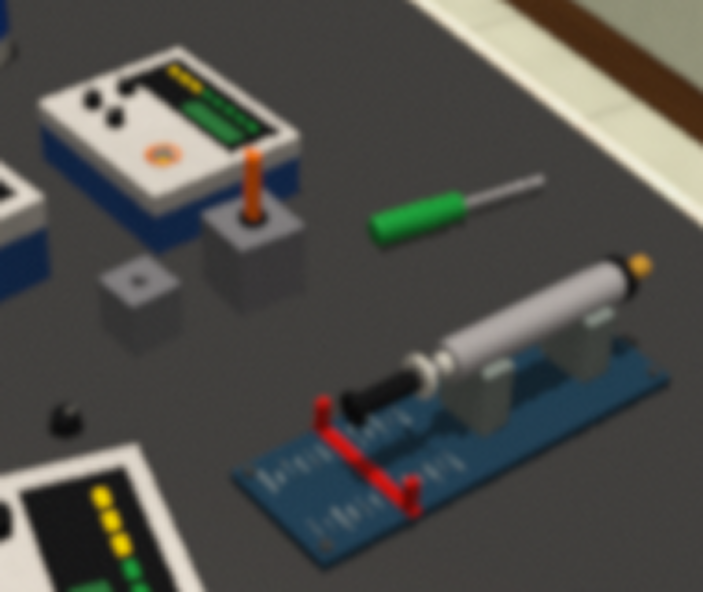

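The crops confirm both choices: the small console has its button at c1 (230,373), and the 60 mm stand holds the stylus. Next come the measurements.

```bash
cat > m.py <<'E'
from h import *
import sys
def comp(mask,uv,r=40):
    n,l,s,c=cv2.connectedComponentsWithStats(mask.astype(np.uint8));best=None
    for i in range(1,n):
        d=np.hypot(*(c[i]-uv))
        if s[i,4]>3 and d<r and (best is None or s[i,4]>s[best,4]):best=i
    return l==best,c[best],s[best]
def rect(f,m,z):
    c,_=cv2.findContours(m.astype(np.uint8),cv2.RETR_EXTERNAL,cv2.CHAIN_APPROX_NONE)
    c=max(c,key=cv2.contourArea)[:,0]
    P=np.array([onz(f,u,v,z)[:2] for u,v in c])
    (ce,sz,an)=cv2.minAreaRect((P*1000).astype(np.float32));return ce,sz,an
E
python3 - <<'E'
from m import *
f=grab('top');g=grab('side')
for nm,F,uvs in(('top',f,((255,177),(248,254),(390,268))),('side',g,((306,165),(222,188),(272,308)))):
    im=F['img'].astype(int);
    w=(im.min(2)>150)
    for uv in uvs:
        m,c,s=comp(w,uv,30);print(nm,uv,s[4],rect(F,m,.06))
    hsv=cv2.cvtColor(F['img'],cv2.COLOR_RGB2HSV)
    # stand
    st=(301,179) if nm=='top' else (328,190)
    gm=(hsv[...,1]<45)&(hsv[...,2]>(125 if nm=='top' else 95))&(hsv[...,2]<190)
    m,c,s=comp(gm,st,20);print('stand',s[4],c,rect(F,m,.065))
    om=(hsv[...,0]<16)&(hsv[...,1]>140)&(hsv[...,2]>90)
    so=(301,177) if nm=='top' else (328,181)
    m,c,s=comp(om,so,15);print('stylus',s,c,[onz(F,*c,z)[:2].round(4) for z in(.128,.099,.07)])
    red=((hsv[...,0]<8)|(hsv[...,0]>172))&(hsv[...,1]>130)&(hsv[...,2]>90)
    uv=(366,190) if nm=='top' else (360,253)
    m,c,s=comp(red,uv,25);print('red',s,c); print(rect(F,m,.015))
    bx=(hsv[...,0]>95)&(hsv[...,0]<125)&(hsv[...,1]>60)
    uv=(363,170) if nm=='top' else (380,245)
    m,c,s=comp(bx,uv,35);print('plate',s,rect(F,m,.012))
    ye=(hsv[...,0]>20)&(hsv[...,0]<35)&(hsv[...,1]>70)&(hsv[...,2]>120)
    uv=(267,185) if nm=='top' else (304,172)
    try:
        m,c,s=comp(ye,uv,6);print('button',s,c,onz(F,*c,.052),onz(F,*c,.06))
    except Exception as e: print(e)
E
```

```text
top (255, 177) 1513 ((591.9853515625, 247.09982299804688), (154.3033905029297, 184.77798461914062), 7.455508232116699)
top (248, 254) 2890 ((317.4305419921875, 266.8919677734375), (208.91943359375, 249.42112731933594), 10.994285583496094)
top (390, 268) 2906 ((254.24588012695312, -234.55294799804688), (249.731689453125, 208.7786407470703), 80.34516906738281)
stand 277 [300.83754513 178.75090253] ((580.4608764648438, 73.93939208984375), (64.54826354980469, 61.622154235839844), 88.92274475097656)Traceback (most recent call last):
  File "<stdin>", line 15, in <module>
TypeError: onz() missing 1 required positional argument: 'z'
```

```bash
cat > meas.py <<'E'
from m import *
f=grab('top');g=grab('side')
for nm,F in(('top',f),('side',g)):
    hsv=cv2.cvtColor(F['img'],cv2.COLOR_RGB2HSV)
    def go(t,mask,uv,r,zs,rc=None):
        try:
            m,c,s=comp(mask,uv,r);print(nm,t,s,c.round(1),[onz(F,c[0],c[1],z)[:2].round(4).tolist() for z in zs], rect(F,m,rc) if rc else '')
        except Exception as e: print(nm,t,'ERR',e)
    T=nm=='top'
    go('stylus',(hsv[...,0]<18)&(hsv[...,1]>95)&(hsv[...,2]>90),(301,177) if T else (328,181),15,(.128,.099))
    go('red',((hsv[...,0]<8)|(hsv[...,0]>172))&(hsv[...,1]>110)&(hsv[...,2]>90),(366,190) if T else (360,253),25,(.015,),.015)
    go('plate',(hsv[...,0]>95)&(hsv[...,0]<125)&(hsv[...,1]>60),(363,170) if T else (380,245),35,(.012,),.012)
    go('button',(hsv[...,0]>20)&(hsv[...,0]<35)&(hsv[...,1]>70)&(hsv[...,2]>120),(267,185) if T else (304,172),8,(.052,))
    go('ring+button',(hsv[...,0]<35)&(hsv[...,1]>50)&(hsv[...,2]>120),(267,185) if T else (304,172),8,(.06,))
    go('tube',(hsv[...,1]<40)&(hsv[...,2]>110),(363,150) if T else (400,222),25,(.091,),.085)
    if T: go('black',(hsv[...,2]<60),(367,185),10,(.075,),.08)
    else: go('black',(hsv[...,2]<45),(363,237),10,(.075,),.08)
E
python3 meas.py
```

```text
top stylus [299 175   4   6  17] [300.4 177.6] [[0.575, 0.0738], [0.579, 0.0748]] 
top red [351 190  15   4  34] [358.6 191.6] [[0.5335, -0.137]] ((533.637939453125, -134.85166931152344), (8.522602081298828, 52.5086555480957), 4.382904529571533)
top plate [343 127  23  62 594] [352.  157.4] [[0.663, -0.1167]] ((663.298583984375, -121.33975982666016), (234.67161560058594, 54.57276153564453), 7.656040191650391)
top button [265 182   5   6  25] [267.  184.6] [[0.5628, 0.1978]] 
top ring+button [263 181   8   8  53] [266.6 184.3] [[0.5629, 0.198]] 
top tube [352 124  20  54 572] [362.3 150. ] [[0.6738, -0.1466]] ((672.490478515625, -146.17303466796875), (194.86863708496094, 53.71023178100586), 6.83806037902832)
top black [365 179   4  14  29] [366.4 185.2] [[0.5496, -0.159]] ((547.92138671875, -158.25253295898438), (47.47787857055664, 8.201077461242676), 7.464405536651611)
side stylus [325 169   6  20  96] [327.9 178.6] [[0.561, 0.0439], [0.5815, 0.0805]] 
side red [345 236  29  34 214] [358.3 254.2] [[0.5389, -0.1578]] ((542.300048828125, -151.49969482421875), (30.339710235595703, 139.2652587890625), 3.9598686695098877)
side plate [ 351  221   90   48 1587] [394.6 243.8] [[0.6477, -0.1689]] ((667.2163696289062, -157.50563049316406), (239.84039306640625, 114.86127471923828), 3.0155985355377197)
side button ERR index 1 is out of bounds for axis 0 with size 1
side ring+button [298 168  12   8  73] [303.6 171.3] [[0.5632, 0.2019]] 
side tube [371 201  58  34 540] [400.7 216. ] [[0.6689, -0.1562]] ((672.7656860351562, -150.67568969726562), (198.05735778808594, 34.551876068115234), 6.235280513763428)
side black [352 231  21  14 152] [361.3 236.9] [[0.5442, -0.1601]] ((542.4744873046875, -161.75393676757812), (65.36526489257812, 30.46535301208496), 11.098630905151367)
```

Run:
```python
from m import *
f=grab('top');g=grab('side')
c1=lambda u,v:(u/4.4+215-.4,v/4.4+100-.4); c2=lambda u,v:(u/3.7+260-.4,v/3.7+130-.4)
def show(t,F,cv,pts,z):
    P=np.array([onz(F,*cv(*p),z)[:2] for p in pts]);print(t,(P*1000).round(1).tolist());return P
for F,cv,pts,n in((f,c1,((560,118),(690,105),(743,483),(612,500)),'top'),(g,c2,((620,335),(668,380),(325,568),(235,477)),'side')):
    P=show(n+' plate',F,cv,pts,.012);print(P.mean(0), )
    for a,b in((0,3),(1,2)): d=P[a]-P[b];print(np.hypot(*d),np.degrees(np.arctan2(d[1],d[0])))
show('top disc',f,c1,[(668,334)],.075); show('side disc',g,c2,[(428,376)],.075)
show('top tube end',f,c1,[(632,105)],.075); show('top brass',f,c1,[(630,84)],.075);show('side brass',g,c2,[(640,265)],.075)
show('top flange',f,c1,[(676,405)],.075);show('side flange',g,c2,[(355,408)],.075)
show('posts top',f,c1,[(602,407),(735,389)],.03);show('posts side tops',g,c2,[(322,402),(411,483)],.04)
show('strip mid side',g,c2,[(366,463)],.015)
print('stylus proj',[ (F is g, proj(F,(.5805,.074,z)).round(1).tolist()) for F in(f,g) for z in(.065,.07,.128)])
h=cv2.cvtColor(g['img'],cv2.COLOR_RGB2HSV);m,c,s=comp((h[...,0]<18)&(h[...,1]>95)&(h[...,2]>90),(328,181),15)
ys,xs=np.nonzero(m);print([(y,xs[ys==y].mean()) for y in range(169,190,4) if (ys==y).any()])
# triangulate stylus handle: side top/bottom rows
a=cv2.resize(f['img'][165:195,285:318],None,fx=16,fy=16,interpolation=cv2.INTER_CUBIC)
cv2.imwrite('pics/c3.png',a[:,:,::-1])
```

```text
top plate [[781.7, -82.2], [790.6, -193.9], [465.4, -227.2], [453.7, -116.4]]
[ 0.62283269 -0.15489891]
0.3297267378466257 5.958695436957025
0.32685613224186894 5.843460182217253
side plate [[787.2, -132.5], [785.0, -192.4], [461.7, -230.2], [451.6, -123.9]]
[ 0.62137332 -0.16974088]
0.3356944784665053 -1.4802334087829576
0.3255329879828551 6.664477456582471
top disc [[584.4, -160.1]]
side disc [[587.6, -159.2]]
top tube end [[774.5, -137.0]]
top brass [[792.1, -135.9]]
side brass [[798.0, -131.1]]
top flange [[526.4, -164.6]]
side flange [[525.2, -162.6]]
posts top [[530.6, -108.8], [543.1, -220.4]]
posts side tops [[529.7, -112.6], [539.5, -213.8]]
strip mid side [[538.2, -160.0]]
stylus proj [(False, [301.0, 178.5]), (False, [300.9, 178.3]), (False, [300.3, 176.0]), (True, [328.7, 189.4]), (True, [328.7, 188.0]), (True, [328.7, 171.5])]
[(169, np.float64(326.5)), (173, np.float64(328.0)), (177, np.float64(327.5)), (181, np.float64(328.0)), (185, np.float64(328.0))]
```

View pics/c3.png

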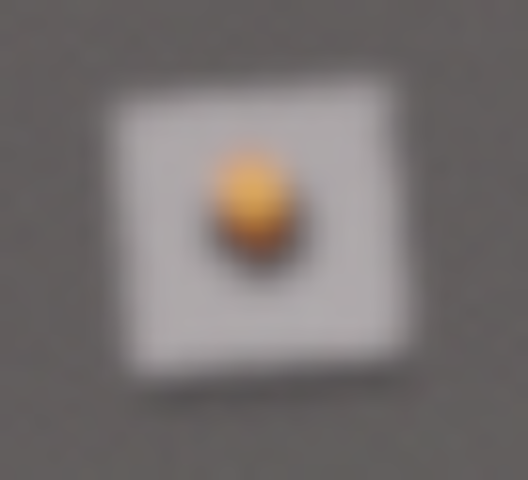

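Measured (m):
- **Console:** 154x185 mm centred at (0.592, 0.247), which matches the smallest. Its button is at (0.563, 0.199), and the frame offset predicts the same point.
- **Stand and stylus:** (0.579, 0.075).
- **Gauge:** yaw about 6.2°.
- **Disc and mark:** disc at (0.585, -0.160), mark at (0.537, -0.163).

Next I move above the stylus, turning the tool 20° on the way.

```bash
python3 -m crank '[{"dp":[27,-33,0],"rot":[0,0,4],"jaw":85},{"dp":[27,-33,0],"rot":[0,0,4],"jaw":85},{"dp":[27,-33,0],"rot":[0,0,4],"jaw":85},{"dp":[27,-33,0],"rot":[0,0,4],"jaw":85},{"dp":[27,-33,0],"rot":[0,0,4],"jaw":85}]'
python3 -m crank '[{"dp":[27,-33,0],"rot":[0,0,0],"jaw":85},{"dp":[27,-33,0],"rot":[0,0,0],"jaw":85},{"dp":[27,-33,0],"rot":[0,0,0],"jaw":85},{"dp":[27,-33,0],"rot":[0,0,0],"jaw":85},{"dp":[27,-33,0],"rot":[0,0,0],"jaw":85}]'
python3 -m crank '[{"dp":[27,-33,0],"rot":[0,0,0],"jaw":60},{"dp":[27,-33,0],"rot":[0,0,0],"jaw":60},{"dp":[27,-33,0],"rot":[0,0,0],"jaw":60},{"dp":[27,-33,0],"rot":[0,0,0],"jaw":60},{"dp":[27,-33,0],"rot":[0,0,0],"jaw":60}]'
python3 -m crank '[{"dp":[12,-18,-10],"rot":[0,0,0],"jaw":60},{"dp":[12,-18,-10],"rot":[0,0,0],"jaw":60},{"dp":[0,0,0],"rot":[0,0,0],"jaw":60},{"dp":[0,0,0],"rot":[0,0,0],"jaw":60}]'
```

```text
t: 0.9
tcp_pos: [0.286, 0.4403, 0.3041]
eef_rot: [[-0.994, -0.109, 0.0], [-0.109, 0.994, 0.0], [-0.0, 0.0, -1.0]]
force: [1.1, -0.5, -0.1]
width: 0.0847
t: 1.4
tcp_pos: [0.4211, 0.2752, 0.3042]
eef_rot: [[-0.994, -0.106, 0.001], [-0.106, 0.994, 0.0], [-0.001, 0.0, -1.0]]
force: [1.1, 0.2, -0.1]
width: 0.0849
t: 1.9
tcp_pos: [0.5562, 0.1101, 0.3041]
eef_rot: [[-0.994, -0.106, 0.001], [-0.106, 0.994, 0.0], [-0.001, 0.0, -1.0]]
force: [0.4, 0.8, 0.2]
width: 0.0601
t: 2.3
tcp_pos: [0.5791, 0.0755, 0.2836]
eef_rot: [[-0.994, -0.105, -0.001], [-0.105, 0.994, 0.0], [0.001, 0.001, -1.0]]
force: [-0.9, -0.4, 0.3]
width: 0.0602
```

```bash
python3 -m crank '[{"dp":[0,0,-25],"rot":[0,0,0],"jaw":60},{"dp":[0,0,-25],"rot":[0,0,0],"jaw":60},{"dp":[0,0,-15],"rot":[0,0,0],"jaw":60},{"dp":[0,0,0],"rot":[0,0,0],"jaw":60}]'
python3 - <<'E'
from m import *
g=grab('side');f=grab('top')
a=cv2.resize(g['img'][110:220,260:400],None,fx=5,fy=5,interpolation=cv2.INTER_CUBIC)
cv2.imwrite('pics/d1.png',a[:,:,::-1])
E
```

```text
t: 2.7
tcp_pos: [0.5776, 0.0765, 0.2167]
eef_rot: [[-0.994, -0.107, -0.004], [-0.107, 0.994, 0.0], [0.004, 0.001, -1.0]]
force: [-0.9, -0.0, 0.7]
width: 0.0601
```

View pics/d1.png

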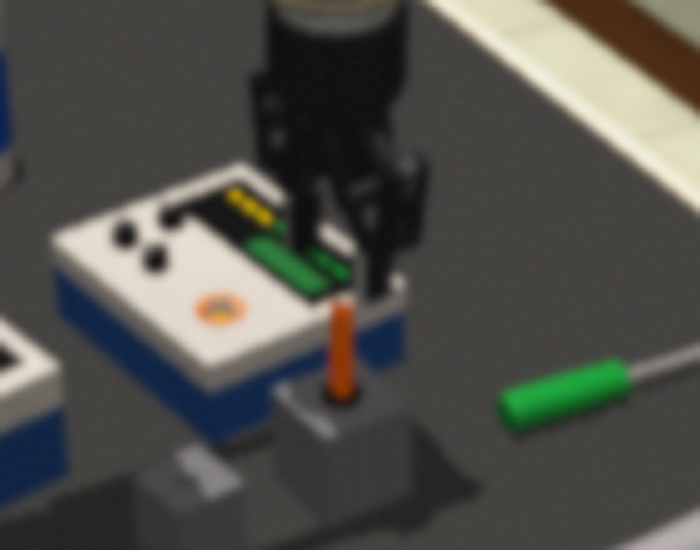

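The open fingers at (300,240) and (380,285) straddle the stylus at (342,300), so it's centred. I'll descend and grip.

```bash
python3 -m crank '[{"dp":[0,-1,-20],"rot":[0,0,0],"jaw":60},{"dp":[0,0,-20],"rot":[0,0,0],"jaw":60},{"dp":[0,0,-21],"rot":[0,0,0],"jaw":60},{"dp":[0,0,0],"rot":[0,0,0],"jaw":30},{"dp":[0,0,0],"rot":[0,0,0],"jaw":30}]'
python3 -m crank '[{"dp":[0,0,0],"rot":[0,0,0],"jaw":6},{"dp":[0,0,0],"rot":[0,0,0],"jaw":6},{"dp":[0,0,0],"rot":[0,0,0],"jaw":6},{"dp":[0,0,0],"rot":[0,0,0],"jaw":6},{"dp":[0,0,0],"rot":[0,0,0],"jaw":6}]' 50
```

```text
t: 3.3
tcp_pos: [0.5799, 0.0748, 0.1593]
eef_rot: [[-0.994, -0.106, 0.001], [-0.106, 0.994, -0.0], [-0.001, -0.0, -1.0]]
force: [0.2, -0.1, 0.2]
width: 0.0321
t: 3.8
tcp_pos: [0.5806, 0.0748, 0.1602]
eef_rot: [[-0.994, -0.106, 0.004], [-0.106, 0.994, 0.0], [-0.004, -0.0, -1.0]]
force: [-0.1, 0.7, 6.4]
width: 0.0129
```

```bash
python3 -m crank '[{"dp":[0,0,10],"rot":[0,0,0],"jaw":6},{"dp":[0,0,20],"rot":[0,0,0],"jaw":6},{"dp":[0,0,25],"rot":[0,0,0],"jaw":6},{"dp":[0,0,25],"rot":[0,0,0],"jaw":6},{"dp":[0,0,0],"rot":[0,0,0],"jaw":6}]'
python3 - <<'E'
from m import *
g=grab('side');f=grab('top');print(sensors.get_obs()['tcp_pos'])
a=cv2.resize(g['img'][90:220,260:400],None,fx=4.5,fy=4.5,interpolation=cv2.INTER_CUBIC)
cv2.imwrite('pics/d2.png',a[:,:,::-1])
E
```

```text
t: 4.3
tcp_pos: [0.5815, 0.0746, 0.2429]
eef_rot: [[-0.994, -0.106, 0.008], [-0.106, 0.994, -0.0], [-0.008, -0.001, -1.0]]
force: [0.9, -0.7, -0.3]
width: 0.0129
[0.57950858 0.07460591 0.23869756]
```

View pics/d2.png

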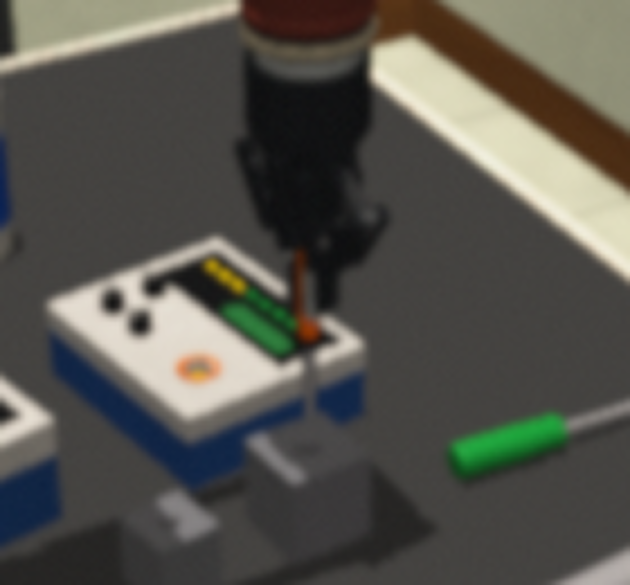

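Run:
```python
from m import *
g=grab('side');f=grab('top');o=sensors.get_obs();p=o['tcp_pos'];print(p,o['eef_rot'][:,2])
for n,F in(('side',g),('top',f)):
  for z in (0,12,58,63,121): print(n,z,proj(F,(p[0],p[1],p[2]-.152+z/1000)).round(1))
  c=proj(F,(p[0],p[1],p[2]-.1)).astype(int)
  a=cv2.resize(F['img'][c[1]-20:c[1]+35,c[0]-30:c[0]+30],None,fx=10,fy=10,interpolation=cv2.INTER_CUBIC)
  print(n,c[0]-30,c[1]-20)
  cv2.imwrite('pics/e_%s.png'%n,a[:,:,::-1])
```

```text
[0.57846855 0.07463693 0.23664726] [-2.17876656e-03 -1.51463151e-05 -9.99997626e-01]
side 0 [328. 184.]
side 12 [328.  180.6]
side 58 [327.9 167.3]
side 63 [327.9 165.8]
side 121 [327.8 148.2]
side 297 149
top 0 [300.6 178.3]
top 12 [300.5 177.8]
top 58 [300. 176.]
top 63 [299.9 175.8]
top 121 [299.2 173.2]
top 270 156
```

View pics/e_side.png

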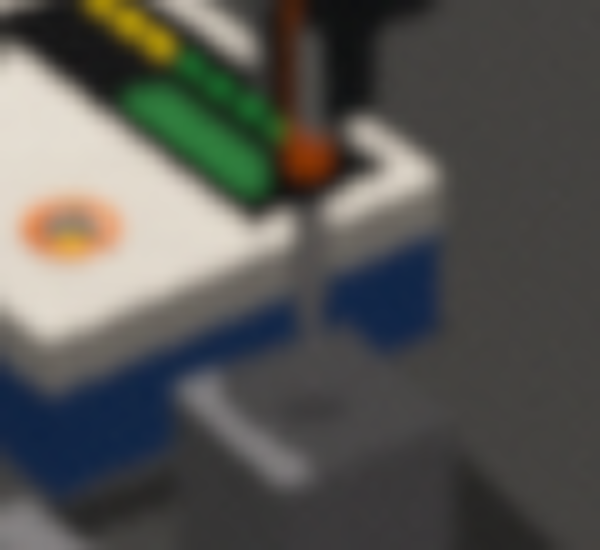

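View pics/e_top.png

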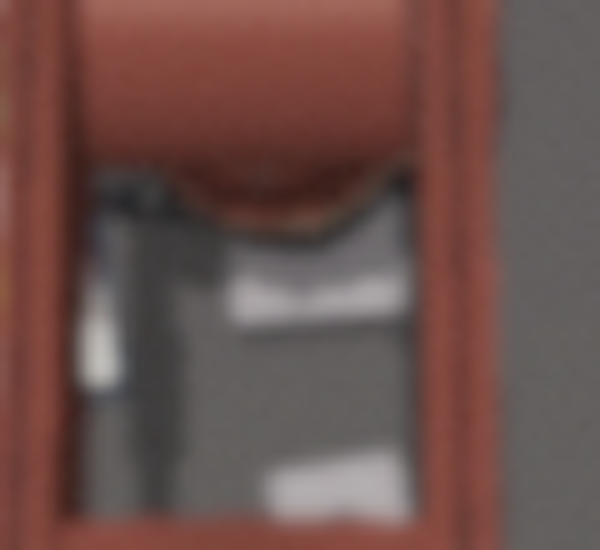

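The stylus hangs straight, with its shaft at side column about 328 and its tip at about row 183, as predicted. Next I go over the button.

```bash
python3 -m crank '[{"dp":[-4,20,0],"rot":[0,0,0],"jaw":6},{"dp":[-4,42,0],"rot":[0,0,0],"jaw":6},{"dp":[-4,42,0],"rot":[0,0,0],"jaw":6},{"dp":[-4,20,0],"rot":[0,0,0],"jaw":6},{"dp":[0,0,-10],"rot":[0,0,0],"jaw":6}]'
python3 -m crank '[{"dp":[0,0,0],"rot":[0,0,0],"jaw":6},{"dp":[0,0,0],"rot":[0,0,0],"jaw":6},{"dp":[0,0,0],"rot":[0,0,0],"jaw":6}]'
python3 - <<'E'
from m import *
g=grab('side');f=grab('top');o=sensors.get_obs();p=o['tcp_pos'];print(p,o['eef_rot'][:,2])
n='side';F=g
for z in (0,12,58): print(n,z,proj(F,(p[0],p[1],p[2]-.152+z/1000)).round(1))
print(proj(g,(.563,.199,.06)))
a=cv2.resize(F['img'][130:190,270:340],None,fx=10,fy=10,interpolation=cv2.INTER_CUBIC)
cv2.imwrite('pics/e2.png',a[:,:,::-1])
E
```

```text
t: 5.0
tcp_pos: [0.5626, 0.2014, 0.2274]
eef_rot: [[-0.994, -0.11, -0.0], [-0.11, 0.994, 0.001], [0.0, 0.001, -1.0]]
force: [0.7, 0.5, -0.6]
width: 0.0127
t: 5.3
tcp_pos: [0.5634, 0.1975, 0.2275]
eef_rot: [[-0.995, -0.105, -0.001], [-0.105, 0.995, -0.0], [0.001, -0.0, -1.0]]
force: [-0.2, -0.4, -0.4]
width: 0.013
[0.56365169 0.19766353 0.22805648] [ 2.68101007e-04 -1.10119693e-04 -9.99999958e-01]
side 0 [304.2 167.6]
side 12 [304.  164.3]
side 58 [303.5 151.5]
[303.93986968 171.7824633 ]
```

View pics/e2.png

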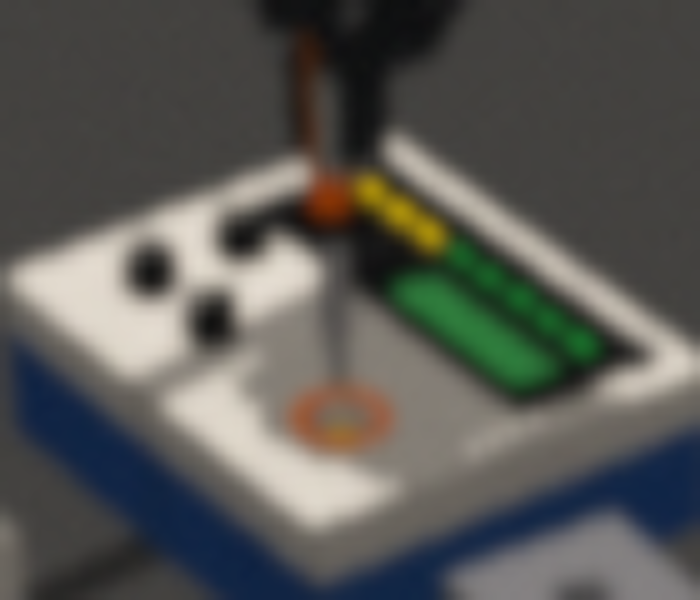

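The tip at (340,375) drops onto the ring's centre at (341,415). I press in steps and watch the force.

```bash
python3 -m crank '[{"dp":[0,1,-8],"rot":[0,0,0],"jaw":6},{"dp":[0,0,-8],"rot":[0,0,0],"jaw":6},{"dp":[0,0,-6],"rot":[0,0,0],"jaw":6},{"dp":[0,0,0],"rot":[0,0,0],"jaw":6},{"dp":[0,0,0],"rot":[0,0,0],"jaw":6}]'
python3 -m crank '[{"dp":[0,0,-2],"rot":[0,0,0],"jaw":6},{"dp":[0,0,0],"rot":[0,0,0],"jaw":6}]'
python3 -m crank '[{"dp":[0,0,-2],"rot":[0,0,0],"jaw":6},{"dp":[0,0,0],"rot":[0,0,0],"jaw":6},{"dp":[0,0,0],"rot":[0,0,0],"jaw":6}]'
```

```text
t: 5.9
tcp_pos: [0.5632, 0.1996, 0.2057]
eef_rot: [[-0.994, -0.106, -0.001], [-0.106, 0.994, -0.0], [0.001, -0.0, -1.0]]
force: [0.5, -0.7, -0.5]
width: 0.0124
t: 6.1
tcp_pos: [0.5634, 0.1997, 0.2041]
eef_rot: [[-0.994, -0.106, 0.001], [-0.106, 0.994, 0.0], [-0.001, 0.0, -1.0]]
force: [0.2, -0.0, 1.6]
width: 0.0126
t: 6.4
tcp_pos: [0.5635, 0.1998, 0.2023]
eef_rot: [[-0.994, -0.106, 0.001], [-0.106, 0.994, 0.0], [-0.001, 0.0, -1.0]]
force: [-0.0, 0.6, 2.7]
width: 0.0126
```

```bash
python3 -m crank '[{"dp":[0,0,-2],"rot":[0,0,0],"jaw":6},{"dp":[0,0,0],"rot":[0,0,0],"jaw":6}]'
python3 -m crank '[{"dp":[0,0,-1.5],"rot":[0,0,0],"jaw":6},{"dp":[0,0,0],"rot":[0,0,0],"jaw":6},{"dp":[0,0,0],"rot":[0,0,0],"jaw":6}]'
python3 -m crank '[{"dp":[0,0,-1],"rot":[0,0,0],"jaw":6},{"dp":[0,0,0],"rot":[0,0,0],"jaw":6},{"dp":[0,0,0],"rot":[0,0,0],"jaw":6}]'
```

```text
t: 6.6
tcp_pos: [0.5635, 0.1997, 0.2001]
eef_rot: [[-0.994, -0.106, 0.001], [-0.106, 0.994, 0.0], [-0.001, 0.0, -1.0]]
force: [-0.2, -0.2, 4.1]
width: 0.0124
t: 6.9
tcp_pos: [0.5638, 0.1998, 0.1999]
eef_rot: [[-0.994, -0.106, 0.002], [-0.106, 0.994, 0.0], [-0.002, 0.0, -1.0]]
force: [-1.6, -0.5, 9.5]
width: 0.0127
t: 7.2
tcp_pos: [0.5641, 0.1998, 0.1997]
eef_rot: [[-0.994, -0.106, 0.002], [-0.106, 0.994, 0.0], [-0.003, 0.0, -1.0]]
force: [-2.6, -0.0, 12.8]
width: 0.0124
```

The force climbed to 4.5 N, then jumped to 12.8 N with no further travel, so the button is at its stop. I'll lift and return to above the stand.

```bash
python3 -m crank '[{"dp":[0,0,10.5],"rot":[0,0,0],"jaw":6},{"dp":[0,0,15],"rot":[0,0,0],"jaw":6},{"dp":[0,0,15],"rot":[0,0,0],"jaw":6},{"dp":[4,-21,0],"rot":[0,0,0],"jaw":6},{"dp":[4,-42,0],"rot":[0,0,0],"jaw":6}]'
python3 -m crank '[{"dp":[4,-42,0],"rot":[0,0,0],"jaw":6},{"dp":[4,-20,0],"rot":[0,0,0],"jaw":6},{"dp":[0,0,0],"rot":[0,0,0],"jaw":6},{"dp":[0,0,0],"rot":[0,0,0],"jaw":6},{"dp":[0,0,0],"rot":[0,0,0],"jaw":6}]'
python3 - <<'E'
from m import *
g=grab('side');o=sensors.get_obs();p=o['tcp_pos'];print(p,o['eef_rot'][:,2])
F=g
for z in (0,12,58): print(z,proj(F,(p[0],p[1],p[2]-.152+z/1000)).round(1))
a=cv2.resize(F['img'][149:204,297:357],None,fx=10,fy=10,interpolation=cv2.INTER_CUBIC)
cv2.imwrite('pics/e3.png',a[:,:,::-1])
E
```

```text
t: 7.7
tcp_pos: [0.5717, 0.1382, 0.2396]
eef_rot: [[-0.994, -0.11, 0.002], [-0.11, 0.994, 0.001], [-0.002, 0.001, -1.0]]
force: [1.7, 0.1, -1.5]
width: 0.013
t: 8.2
tcp_pos: [0.5792, 0.0756, 0.2382]
eef_rot: [[-0.994, -0.107, 0.0], [-0.107, 0.994, 0.0], [-0.0, 0.0, -1.0]]
force: [0.1, 0.8, -0.6]
width: 0.0128
[0.57908588 0.07578172 0.2380568 ] [-8.88127203e-05  3.56911663e-04 -9.99999932e-01]
0 [328.  183.3]
12 [328.  179.9]
58 [327.9 166.6]
```

View pics/e3.png

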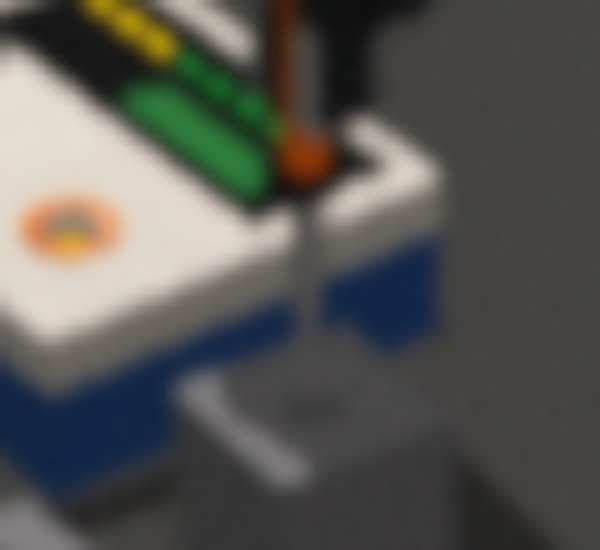

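The picture matches the one after lifting, with the shaft about 0.4 px to the left. I'll shift y by -1 mm and lower while watching the force.

```bash
python3 -m crank '[{"dp":[0,-1,-10],"rot":[0,0,0],"jaw":6},{"dp":[0,0,-10],"rot":[0,0,0],"jaw":6},{"dp":[0,0,-8],"rot":[0,0,0],"jaw":6},{"dp":[0,0,0],"rot":[0,0,0],"jaw":6}]'
python3 -m crank '[{"dp":[0,0,-8],"rot":[0,0,0],"jaw":6},{"dp":[0,0,-8],"rot":[0,0,0],"jaw":6},{"dp":[0,0,0],"rot":[0,0,0],"jaw":6}]'
```

```text
t: 8.65
tcp_pos: [0.578, 0.0739, 0.2074]
eef_rot: [[-0.994, -0.106, -0.004], [-0.106, 0.994, 0.0], [0.004, 0.0, -1.0]]
force: [-0.4, 0.7, 0.1]
width: 0.0129
t: 8.95
tcp_pos: [0.5785, 0.0736, 0.1923]
eef_rot: [[-0.994, -0.106, -0.002], [-0.106, 0.994, 0.0], [0.002, 0.0, -1.0]]
force: [-0.8, 0.4, -0.6]
width: 0.0125
```

```bash
python3 -m crank '[{"dp":[0,0,-10],"rot":[0,0,0],"jaw":6},{"dp":[0,0,-10],"rot":[0,0,0],"jaw":6},{"dp":[0,0,-6],"rot":[0,0,0],"jaw":6},{"dp":[0,0,0],"rot":[0,0,0],"jaw":6},{"dp":[0,0,0],"rot":[0,0,0],"jaw":6}]'
python3 -m crank '[{"dp":[0,0,-4],"rot":[0,0,0],"jaw":6},{"dp":[0,0,0],"rot":[0,0,0],"jaw":6},{"dp":[0,0,0],"rot":[0,0,0],"jaw":6}]'
```

```text
t: 9.45
tcp_pos: [0.5792, 0.0736, 0.1677]
eef_rot: [[-0.994, -0.106, -0.0], [-0.106, 0.994, -0.0], [0.0, -0.0, -1.0]]
force: [0.5, 1.1, -0.5]
width: 0.0125
t: 9.75
tcp_pos: [0.5793, 0.0737, 0.164]
eef_rot: [[-0.994, -0.106, 0.0], [-0.106, 0.994, 0.0], [-0.0, -0.0, -1.0]]
force: [-0.4, -0.1, -0.7]
width: 0.0126
```

```bash
python3 -m crank '[{"dp":[0,0,-2],"rot":[0,0,0],"jaw":6},{"dp":[0,0,0],"rot":[0,0,0],"jaw":6},{"dp":[0,0,0],"rot":[0,0,0],"jaw":6}]'
python3 -m crank '[{"dp":[0,0,-2],"rot":[0,0,0],"jaw":6},{"dp":[0,0,0],"rot":[0,0,0],"jaw":6},{"dp":[0,0,0],"rot":[0,0,0],"jaw":6}]'
```

```text
t: 10.05
tcp_pos: [0.5792, 0.0737, 0.1619]
eef_rot: [[-0.994, -0.106, -0.0], [-0.106, 0.994, 0.0], [0.0, 0.0, -1.0]]
force: [-0.4, 0.1, -0.3]
width: 0.0128
t: 10.35
tcp_pos: [0.5795, 0.0737, 0.1602]
eef_rot: [[-0.994, -0.106, 0.001], [-0.106, 0.994, -0.0], [-0.001, -0.0, -1.0]]
force: [-0.1, 0.6, 1.3]
width: 0.0129
```

Contact at about 0.160, the height it was picked at, so the collar is seated. I'll open gently, then rise.

```bash
python3 -m crank '[{"dp":[0,0,-0.5],"rot":[0,0,0],"jaw":20},{"dp":[0,0,0],"rot":[0,0,0],"jaw":30},{"dp":[0,0,0],"rot":[0,0,0],"jaw":45},{"dp":[0,0,0],"rot":[0,0,0],"jaw":60},{"dp":[0,0,0],"rot":[0,0,0],"jaw":60}]'
python3 -m crank '[{"dp":[0,0,10],"rot":[0,0,0],"jaw":60},{"dp":[0,0,25],"rot":[0,0,0],"jaw":60},{"dp":[0,0,35],"rot":[0,0,0],"jaw":60},{"dp":[0,0,10],"rot":[0,0,0],"jaw":60},{"dp":[0,0,0],"rot":[0,0,0],"jaw":60}]'
python3 - <<'E'
from m import *
g=grab('side')
a=cv2.resize(g['img'][110:220,260:400],None,fx=5,fy=5,interpolation=cv2.INTER_CUBIC)
cv2.imwrite('pics/d4.png',a[:,:,::-1])
E
```

```text
t: 10.85
tcp_pos: [0.5792, 0.0737, 0.1593]
eef_rot: [[-0.994, -0.106, -0.0], [-0.106, 0.994, -0.0], [0.0, 0.0, -1.0]]
force: [-0.0, -0.3, 0.4]
width: 0.0598
t: 11.35
tcp_pos: [0.5807, 0.0737, 0.2425]
eef_rot: [[-0.994, -0.106, 0.006], [-0.106, 0.994, -0.0], [-0.005, -0.001, -1.0]]
force: [-0.2, -0.4, -0.7]
width: 0.0601
```

View pics/d4.png

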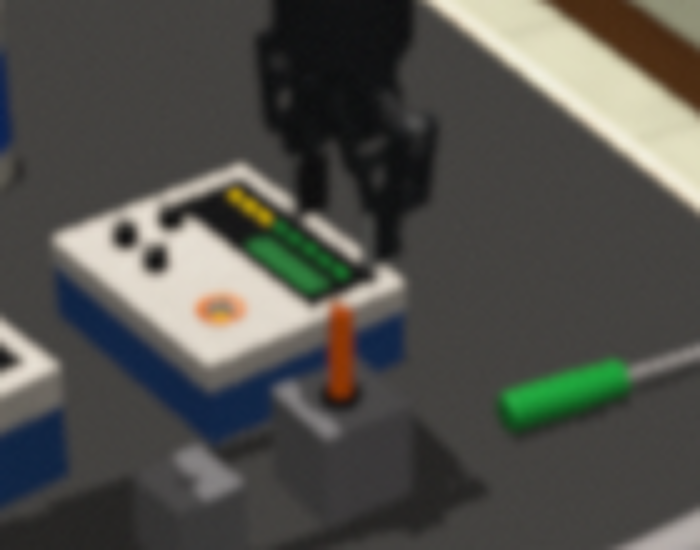

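The stylus is back, with its handle at (341,350) and collar on the block as before. Next I go above the plunger grip at (0.555, -0.1625).

```bash
python3 -m crank '[{"dp":[-4,-26,0],"rot":[0,0,0],"jaw":60},{"dp":[-5,-45,0],"rot":[0,0,0],"jaw":60},{"dp":[-5,-45,0],"rot":[0,0,0],"jaw":60},{"dp":[-5,-45,0],"rot":[0,0,0],"jaw":60},{"dp":[-5,-45,0],"rot":[0,0,0],"jaw":60}]'
python3 -m crank '[{"dp":[0,-30,-10],"rot":[0,0,0],"jaw":60},{"dp":[0,0,-20],"rot":[0,0,0],"jaw":60},{"dp":[0,0,-20],"rot":[0,0,0],"jaw":60},{"dp":[0,0,-7],"rot":[0,0,0],"jaw":60},{"dp":[0,0,0],"rot":[0,0,0],"jaw":60}]'
python3 - <<'E'
from m import *
g=grab('side')
a=cv2.resize(g['img'][150:290,300:460],None,fx=4.2,fy=4.2,interpolation=cv2.INTER_CUBIC)
cv2.imwrite('pics/d5.png',a[:,:,::-1])
E
```

```text
t: 11.9
tcp_pos: [0.5538, -0.1335, 0.2372]
eef_rot: [[-0.994, -0.106, -0.003], [-0.106, 0.994, 0.001], [0.003, 0.002, -1.0]]
force: [1.0, 0.3, -0.8]
width: 0.06
t: 12.4
tcp_pos: [0.5537, -0.1616, 0.1796]
eef_rot: [[-0.994, -0.106, -0.005], [-0.106, 0.994, 0.002], [0.005, 0.003, -1.0]]
force: [-0.5, 0.8, -0.4]
width: 0.0598
```

View pics/d5.png

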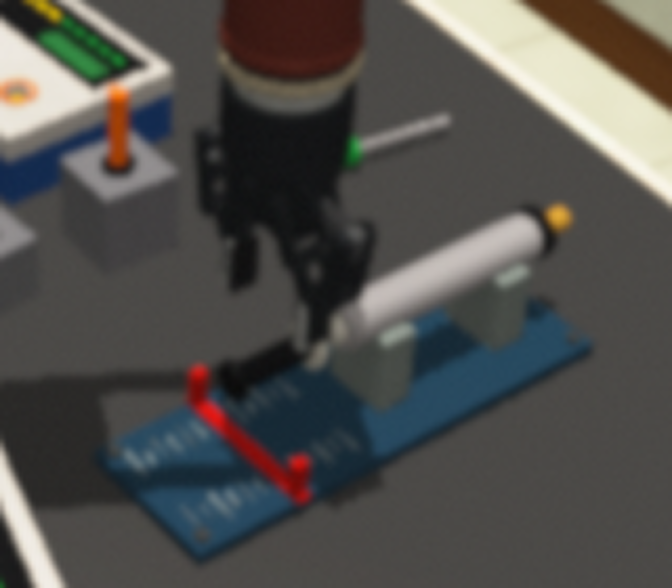

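The fingertips straddle the grip axis, with their midpoint at about (280,312) above the grip at (270,365). I'll descend and close.

```bash
python3 -m crank '[{"dp":[1,-1,-20],"rot":[0,0,0],"jaw":60},{"dp":[0,0,-20],"rot":[0,0,0],"jaw":60},{"dp":[0,0,-10],"rot":[0,0,0],"jaw":60},{"dp":[0,0,0],"rot":[0,0,0],"jaw":60},{"dp":[0,0,0],"rot":[0,0,0],"jaw":35}]'
python3 -m crank '[{"dp":[0,0,0],"rot":[0,0,0],"jaw":10},{"dp":[0,0,0],"rot":[0,0,0],"jaw":10},{"dp":[0,0,0],"rot":[0,0,0],"jaw":10},{"dp":[0,0,0],"rot":[0,0,0],"jaw":10},{"dp":[0,0,0],"rot":[0,0,0],"jaw":10}]' 70
python3 - <<'E'
from m import *
g=grab('side')
a=cv2.resize(g['img'][150:290,300:460],None,fx=4.2,fy=4.2,interpolation=cv2.INTER_CUBIC)
cv2.imwrite('pics/d6.png',a[:,:,::-1])
E
```

```text
t: 12.95
tcp_pos: [0.5568, -0.1634, 0.1333]
eef_rot: [[-0.994, -0.106, 0.001], [-0.106, 0.994, -0.0], [-0.001, -0.001, -1.0]]
force: [0.6, 0.3, 0.2]
width: 0.047
t: 13.45
tcp_pos: [0.5569, -0.1617, 0.134]
eef_rot: [[-0.994, -0.106, 0.001], [-0.106, 0.994, 0.003], [-0.001, 0.003, -1.0]]
force: [-2.8, 8.4, 7.2]
width: 0.0159
```

View pics/d6.png

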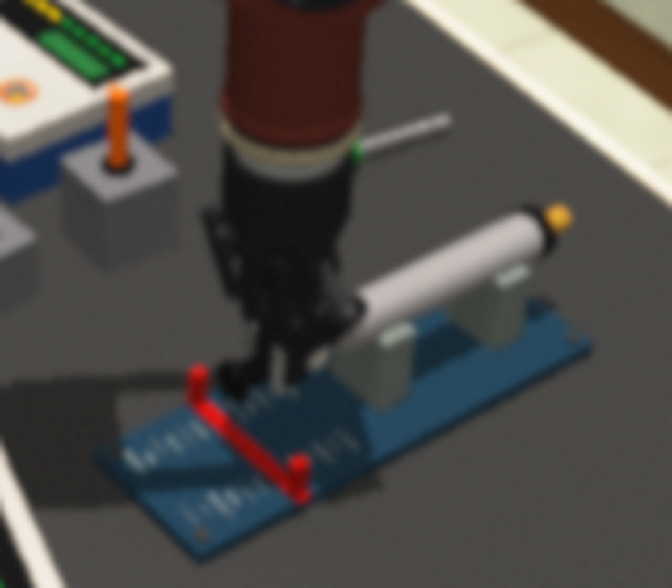

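The grip is held at 15.9 mm opening under 70 N. I'll pull along (-0.994, -0.108), trimming about 1.5 mm in y to relieve the side force.

```bash
python3 -m crank '[{"dp":[0,1.5,0],"rot":[0,0,0],"jaw":10},{"dp":[-5,-0.5,0],"rot":[0,0,0],"jaw":10},{"dp":[-7,-0.8,0],"rot":[0,0,0],"jaw":10},{"dp":[-7,-0.8,0],"rot":[0,0,0],"jaw":10},{"dp":[0,0,0],"rot":[0,0,0],"jaw":10}]'
python3 -m crank '[{"dp":[-7,-0.8,0],"rot":[0,0,0],"jaw":10},{"dp":[-7,-0.8,0],"rot":[0,0,0],"jaw":10},{"dp":[-7,-0.7,0],"rot":[0,0,0],"jaw":10},{"dp":[-4,-0.4,0],"rot":[0,0,0],"jaw":10},{"dp":[0,0,0],"rot":[0,0,0],"jaw":10}]'
python3 -m crank '[{"dp":[0,0,0],"rot":[0,0,0],"jaw":10},{"dp":[0,0,0],"rot":[0,0,0],"jaw":10}]'
python3 - <<'E'
from m import *
g=grab('side','s7.png');f=grab('top','t7.png');print(sensors.get_obs()['tcp_pos'])
cv2.imwrite('pics/d7.png',cv2.resize(g['img'][210:290,320:420],None,fx=7,fy=7,interpolation=cv2.INTER_CUBIC)[:,:,::-1])
cv2.imwrite('pics/d7t.png',cv2.resize(f['img'][130:220,330:400],None,fx=6.5,fy=6.5,interpolation=cv2.INTER_CUBIC)[:,:,::-1])
E
```

```text
t: 14.0
tcp_pos: [0.5381, -0.1635, 0.1341]
eef_rot: [[-0.994, -0.106, 0.004], [-0.106, 0.994, 0.001], [-0.004, 0.0, -1.0]]
force: [3.3, 4.9, 4.7]
width: 0.0156
t: 14.5
tcp_pos: [0.5134, -0.1662, 0.1341]
eef_rot: [[-0.994, -0.106, 0.004], [-0.106, 0.994, 0.0], [-0.004, 0.0, -1.0]]
force: [4.4, 5.6, 4.2]
width: 0.016
t: 14.7
tcp_pos: [0.5138, -0.1662, 0.1341]
eef_rot: [[-0.994, -0.106, 0.004], [-0.106, 0.994, 0.0], [-0.005, -0.0, -1.0]]
force: [3.8, 5.8, 4.1]
width: 0.0154
[ 0.51378582 -0.16618156  0.13404647]
```

View pics/d7.png

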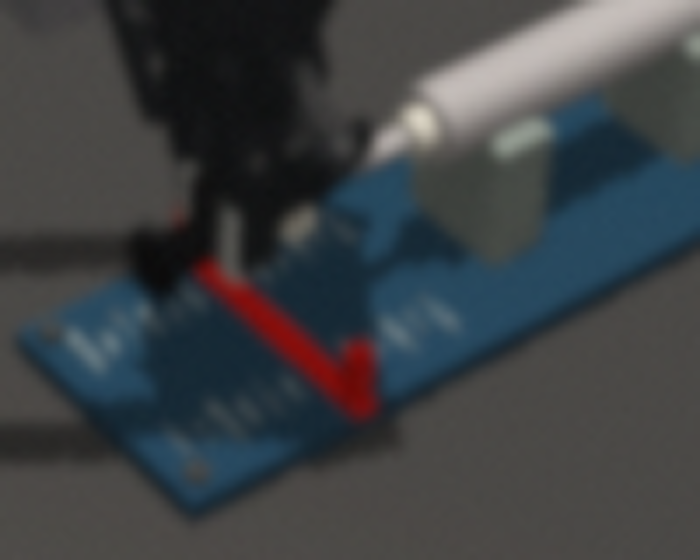

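View pics/d7t.png

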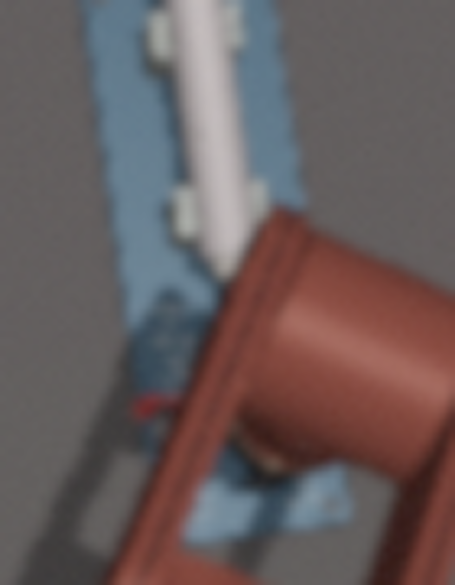

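```bash
cat > prof.py <<'E'
from m import *
import json
meta={n:grab(n) for n in('top','side')}
th=np.radians(6.2);u=np.array([np.cos(th),np.sin(th),0]);w=np.array([-u[1],u[0],0])
A=np.array([.585,-.160,0]) # near disc rest; s measured from it along u
def samp(F,img,s,lat,z):
    p=np.array([proj(F,A+u*a+w*lat+[0,0,z]) for a in s],np.float32)
    return cv2.remap(img.astype(np.float32),p[:,0].reshape(-1,1),p[:,1].reshape(-1,1),cv2.INTER_CUBIC)[:,0]
def peak(s,v,lo,hi):
    k=(s>=lo)&(s<=hi);ss,vv=s[k],v[k];i=vv.argmax();th=(vv.max()+np.percentile(vv,15))/2
    a=i
    while a>0 and vv[a]>th:a-=1
    b=i
    while b<len(vv)-1 and vv[b]>th:b+=1
    kk=slice(a,b+1);wt=np.clip(vv[kk]-th,0,None)+1e-6
    return (ss[kk]*wt).sum()/wt.sum()*1000,vv.max()-th
E
python3 - <<'E'
from prof import *
s=np.arange(-.08,.03,.0005)
for n,fn in(('top','top0'),('side','side0')):
    im=cv2.imread(f'pics/{fn}.png')[:,:,::-1].astype(float);F=meta[n]
    br=im.min(2);rd=im[...,0]-im[...,1:].max(2)
    for lat,z in((-.012,.083),(.012,.083),(-.012,.075),(-.012,.068),(-.008,.063),(0,.09),(0,.086)):
        print(n,'disc',lat,z,np.round(peak(s,samp(F,br,s,lat,z),-.02,.018),1))
    for lat in(-.042,-.035,-.025,.025,.035,.042):
        print(n,'mark',lat,np.round(peak(s,samp(F,rd,s,lat,.015),-.08,-.02),1))
    for lat in(-.05,.05):
        print(n,'post',lat,np.round(peak(s,samp(F,rd,s,lat,.035),-.08,-.02),1))
E
```

```text
top disc -0.012 0.083 [-2.3 22.9]
top disc 0.012 0.083 [-1.6 50.1]
top disc -0.012 0.075 [-1.  24.7]
top disc -0.012 0.068 [ 0.1 25.7]
top disc -0.008 0.063 [ 6.  39.8]
top disc 0 0.09 [ 6.9 59.1]
top disc 0 0.086 [ 7.1 60.5]
top mark -0.042 [-48.2  76.5]
top mark -0.035 [-48.4  76.6]
top mark -0.025 [-48.6  74. ]
top mark 0.025 [-48.7  72.7]
top mark 0.035 [-48.6  70.5]
top mark 0.042 [-48.3  72.6]
top post -0.05 [-48.4  61.5]
top post 0.05 [-49.2  74.5]
side disc -0.012 0.083 [-4.2 32.6]
side disc 0.012 0.083 [ 3.  44.1]
side disc -0.012 0.075 [-5.7 17.5]
side disc -0.012 0.068 [-5.8 11.9]
side disc -0.008 0.063 [ 1.7 15.4]
side disc 0 0.09 [-2.5 50.7]
side disc 0 0.086 [ 7.3 70.1]
side mark -0.042 [-47.8  79.3]
side mark -0.035 [-46.  101.8]
side mark -0.025 [-49.4 109.3]
side mark 0.025 [-49.3 106.7]
side mark 0.035 [-49.3 110.3]
side mark 0.042 [-49.3 112.7]
side post -0.05 [-59.5 101.9]
side post 0.05 [-51.1  51.1]
```

The rest-state profile gives about 46.5 mm from disc to mark, and the TCP has travelled 43.3 mm. Next I check the disc's real travel in the image, in case it slipped.

Run:
```python
from prof import *
F=meta['side']
for fn,c in(('side0',-2),('s7',-45.3)):
    im=cv2.imread(f'pics/{fn}.png')[:,:,::-1];
    s=c/1000+np.arange(-.016,.0165,.002)
    br=(im.astype(float)[...,0])  # red channel: white vs blue/black
    for lat,z in((-.008,.061),(-.012,.065),(-.015,.070)):
        print(fn,lat,z,samp(F,br,s,lat,z).round(0).astype(int))
    p=proj(F,A+u*c/1000+[0,0,.07]).astype(int);print(p, [proj(F,A+u*c/1000+w*l+[0,0,z]).round(1).tolist() for l,z in((0,.059),(-.016,.075),(0,.091),(.016,.075))])
    cv2.imwrite(f'pics/p_{fn}.png',cv2.resize(im[p[1]-18:p[1]+18,p[0]-20:p[0]+20],None,fx=14,fy=14,interpolation=cv2.INTER_CUBIC)[:,:,::-1]);print('origin',p-[20,18])
```

```text
side0 -0.008 0.061 [34 33 33 35 39 42 47 51 54 51 51 49 49 51 52 54 54]
side0 -0.012 0.065 [32 34 36 39 43 47 49 49 48 47 48 49 52 54 54 55 54]
side0 -0.015 0.07 [37 41 45 52 56 56 55 53 51 50 52 53 54 55 55 55 55]
[373 233] [[373.7, 236.6], [378.0, 235.3], [374.3, 227.3], [370.1, 228.8]]
origin [353 215]
s7 -0.008 0.061 [29 32 35 36 39 45 58 64 63 57 54 49 45 40 35 39 43]
s7 -0.012 0.065 [35 37 38 41 49 59 61 55 51 48 45 40 35 36 42 44 41]
s7 -0.015 0.07 [35 40 49 62 67 65 61 56 52 46 39 36 40 43 40 35 29]
[360 239] [[360.7, 243.2], [364.9, 241.9], [361.2, 233.8], [357.0, 235.1]]
origin [340 221]
```

View pics/p_side0.png

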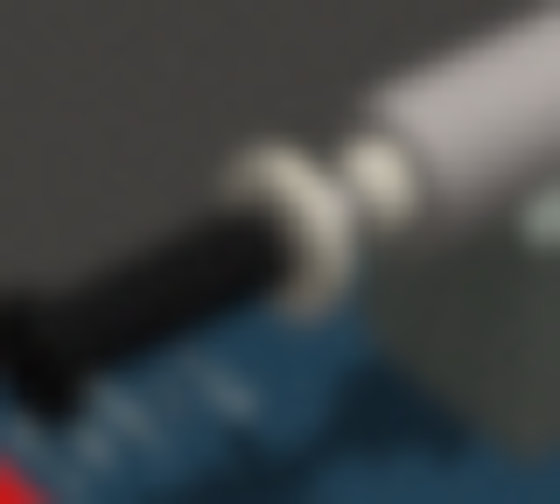

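View pics/p_s7.png

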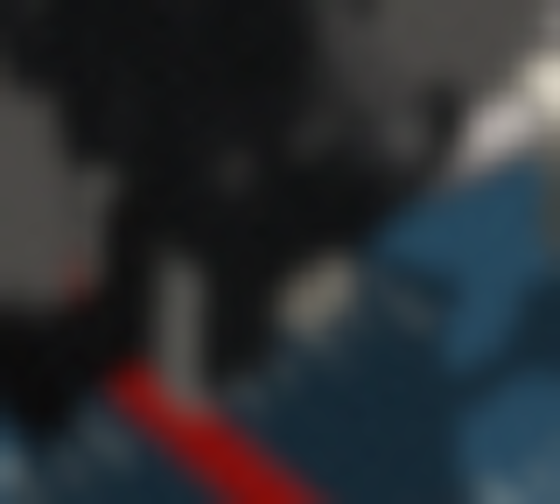

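The disc's lower tip moved by (-13.4, +7.4) px in the side view, against (-13.0, +6.6) predicted, so it didn't slip. After correcting for the visible disc face, the needed travel is about 47.3 mm from both views, so 4 mm more.

```bash
python3 -m crank '[{"dp":[-2,-0.2,0],"rot":[0,0,0],"jaw":10},{"dp":[-2,-0.2,0],"rot":[0,0,0],"jaw":10},{"dp":[0,0,0],"rot":[0,0,0],"jaw":10},{"dp":[0,0,0],"rot":[0,0,0],"jaw":10},{"dp":[0,0,0],"rot":[0,0,0],"jaw":10}]'
python3 - <<'E'
from prof import *
F=grab('side','s8.png');im=F['img'];o=sensors.get_obs();print(o['tcp_pos'],o['t'],o['force'])
p=np.array([360,239])
cv2.imwrite('pics/p_s8.png',cv2.resize(im[p[1]-18:p[1]+30,p[0]-24:p[0]+24],None,fx=12,fy=12,interpolation=cv2.INTER_CUBIC)[:,:,::-1])
# side-view plane check: where the disc bottom should be if s=mark
for s in(-.0485,-.0493): print([proj(F,A+u*s+w*l+[0,0,z]).round(1).tolist() for l,z in((0,.059),(-.016,.075))])
E
```

```text
t: 15.5
tcp_pos: [0.5098, -0.1666, 0.1341]
eef_rot: [[-0.994, -0.106, 0.005], [-0.106, 0.994, 0.0], [-0.005, -0.0, -1.0]]
force: [4.3, 5.8, 4.3]
width: 0.0159
[ 0.50983609 -0.16661698  0.13406031] 15.65 [4.15342663 5.08138019 3.64242792]
[[359.7, 243.6], [363.9, 242.4]]
[[359.5, 243.8], [363.7, 242.5]]
```

View pics/p_s8.png

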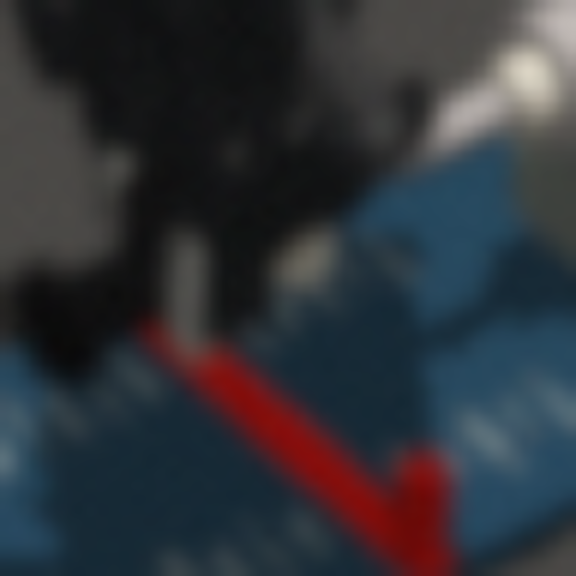

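Run:
```python
import cv2,numpy as np
for fn,(x0,y0) in(('side0',(370,226)),('s7',(357,233)),('s8',(356,234))):
    im=cv2.imread(f'pics/{fn}.png').astype(int);d=im[...,2]-im[...,0]
    print(fn,x0,y0);print(d[y0+2:y0+15,x0:x0+13])
```

```text
side0 370 226
[[ 12  14  16  20  21  19  15  13  15  19  20  18  14]
 [  9  10  12  16  19  20  16  13  11  15  17  17  12]
 [  4   5   8  13  16  20  17  14  11  12  14  14  11]
 [  2   2   5  10  14  17  18  14   8   9  10   9   7]
 [  0   0   2   8  12  16  17  13   4   3   5   6   5]
 [  0   0   2   5  11  14  15   9  -2  -3   1   3   4]
 [ -1  -2   1   6  10  13  13   6  -6  -5   1   1   2]
 [ -5  -6  -2   6  12  12   9  -1 -10  -7  -2   1   0]
 [-18 -17 -10   0   5   5  -2 -14 -17  -7  -1   0   0]
 [-33 -34 -27 -16 -10 -12 -19 -29 -26 -11  -2   0  -1]
 [-44 -45 -42 -35 -30 -31 -38 -41 -34 -18  -6  -1  -1]
 [-49 -49 -48 -45 -46 -46 -47 -46 -39 -25 -12  -3  -1]
 [-50 -49 -51 -49 -49 -49 -48 -46 -40 -31 -18  -9  -3]]
s7 357 233
[[ -2   0  -2  -3  -2  -3  -2  -1  -3  -3  -6 -14 -24]
 [ -1  -1  -2  -2  -2  -2  -2  -3  -4  -7 -17 -30 -40]
 [ -3  -2  -3  -3  -1  -2  -1  -2  -6 -16 -30 -43 -51]
 [ -2  -2  -2  -1  -1  -1   0  -3 -12 -25 -39 -47 -52]
 [ -1  -1  -2   0   1   3   5   1 -12 -26 -37 -43 -47]
 [ -1  -1   0   2   6   7   9   4 -10 -22 -28 -33 -36]
 [ -1  -1   1   5  10  12  10
[... 383 characters left out ...]
-1  -2  -2  -2  -2  -1  -6 -14 -25 -35]
 [ -1  -3  -2  -1  -1  -1  -2  -2  -6 -14 -28 -42 -49]
 [ -3  -1   0  -3  -2  -1  -2  -4 -14 -26 -40 -50 -54]
 [ -2  -1  -1  -2   0   1   0  -7 -20 -34 -44 -50 -52]
 [ -2  -3  -2   1   4   5   5  -4 -18 -32 -36 -38 -41]
 [ -3  -1   0   4   8  10   7  -2 -16 -27 -28 -28 -29]
 [ -3   0   3   7  10  12   8  -2 -16 -23 -26 -23 -22]
 [ -1  -1   3   7   9   9   4  -7 -18 -22 -26 -25 -23]
 [ -2  -1  -2   0   2   1  -4 -13 -21 -24 -26 -28 -27]
 [ -2  -2  -6  -9 -10 -11 -14 -18 -24 -28 -28 -30 -30]
 [ -4  -4 -10 -14 -18 -22 -23 -22 -25 -29 -30 -32 -32]
 [ -5  -8 -14 -17 -20 -25 -27 -27 -27 -29 -32 -32 -32]
 [ -8 -13 -18 -21 -23 -27 -30 -31 -30 -31 -30 -32 -30]]
```

Between the rest and final pictures the disc patch moved about (-14.4, +7.6) px, which is about 48 mm. The TCP says 47.3 mm and the mark needs about 47.3 mm, so they agree to about 1 mm. The force is steady at about 4 N. I'll hold still one more moment, then hand in.

```bash
python3 -m crank '[{"dp":[0,0,0],"rot":[0,0,0],"jaw":10},{"dp":[0,0,0],"rot":[0,0,0],"jaw":10},{"dp":[0,0,0],"rot":[0,0,0],"jaw":10}]'
python3 -c "
from bench import finish_job
print(finish_job())"
```

```text
t: 15.95
tcp_pos: [0.5098, -0.1666, 0.1341]
eef_rot: [[-0.994, -0.106, 0.005], [-0.106, 0.994, 0.0], [-0.005, -0.0, -1.0]]
force: [3.6, 4.9, 4.6]
width: 0.0153
the job is handed in; nothing more can be done
None
```

The job is done and handed in at about 16 s of the 51 s allowed, with the gripper still holding the rod out at the red mark.

- **Stylus and button:** I took the stylus from the larger stand and pressed the smallest console's yellow button. The force rose through 4.5 N to 12.8 N with no further travel, so the button was at its stop. The stylus then went back in the stand, where the collar touched at the pick-up height, and a picture showed it seated as before.
- **Rod:** I gripped it with 70 N and pulled it until the disc was level with the mark, then held it still.
- **Last checks:**
  - The arm's own reading gave 47.3 mm of travel, and the side picture about 48 mm.
  - The mark needed 46.5 to 48 mm depending on the view, so the disc should be within about 1 mm of it.
  - The last readings were steady in position, force and grip.
- **Disagreements:**
  - My first reading of the disc's lower tip by eye suggested about 2 mm more travel. Comparing the pixel values brought it back in line.
  - A side force of about 5 N, across the rod, stayed on the gripper.
- **Not checked:** I took no final picture of the spray can, screwdriver, screw tray and knob cap, but the arm did not go near them.

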